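Dock a gas cell in the corner of its alignment plate

TASK

Pick up the steel gas cell from the bench and set it on the white alignment plate with its blue end towards the yellow stop. Then push it square against the long dark steel rail, and after that along the rail against the yellow stop, pressing it home for a moment each time firmly enough to feel it seat (about 8 N) but gently, never above 20 N against rail or stop, because it has glass windows. Leave it released, flat on the plate and flush in the corner, and leave the spanner, the amber bottle and the regulator where they are.

Things in the scene. Friction and masses are not known exactly. Their poses are not given: they have to be found in the camera images.
- cell: loose steel block 140 long (x), 50 wide (y), 40 high, 0.35 to 0.7 kg; blue cap on the last 24 mm at +x, two brass caps 16 across, 6 high on top (x -52, +34). Origin: centre of underside, z up. Grip across its width. Starts on the bench beside the plate, blue end to +y, up to 60 degrees either way. Docked: its x along the plate's +y, its -y side on the rail
- cell_near_cap (a point): corner of the cell's underside, at its blue end on its -y side (the side that goes against the rail): 70, -25, 0 mm in the cell's frame
- cell_near_tail (a point): corner of the cell's underside, at its plain end on its -y side (the side that goes against the rail): -70, -25, 0 mm in the cell's frame
- cell_cap_face (a point): bottom middle of the cell's blue end face: 70, 0, 0 mm in the cell's frame
- plate: white plate screwed to the bench, 180 (x) by 300 (y), 8 thick, slippery enamel (sliding the cell takes 1 to 4 N). Origin: centre of its underside, on the bench; z up. The rail stands along its far (+x) edge, the stop near its +y end; the clear floor is x -90 to +70 mm, y -150 mm up to the stop's face
- rail: rigid dark steel rail on the plate, 300 long, 40 high above the plate (as high as the cell: no finger fits between once the cell is home). Axes as the plate's; it fills x 0 (its face) to 20 mm of its frame, origin at the bottom middle of the face
- rail_face (a point): middle of the bottom edge of the rail's face, at plate x = 70, y = 0, z = 8 mm; axes as the plate's; the face looks to -x
- stop: rigid yellow block on the plate, square to the rail, its face 85 to 115 mm from the plate's middle towards +y: 75 long (x -75 to 0, where it meets the rail), 20 thick (y 0 to 20), 40 high. Axes as the plate's; origin on its face at the rail corner, on the plate's top. The face looks to -y
- stop_face (a point): middle of the bottom edge of the stop's face, 37.5 mm from the rail's face, on the plate's top; axes as the plate's
- spanner: bystander: steel spanner 170 long lying on the bench beyond the cell. Not to be moved
- vial: bystander: amber bottle 56 across, 110 high, standing on the bench beyond the plate's +y end. Not to be moved
- regulator: bystander: brass regulator with a black knob 60 across, 85 high, standing on the bench beyond the plate's +y end. Not to be moved
There are look-alikes about, which are no part of the job. What is meant by the cell is not pink or turquoise, and is the larger of those in its own colour.

How it is judged:
On the way, in this order (a step that is already met when the one before it is completed fails the run):
1. the cell lies on the plate, blue end towards the stop, and is pressed square against the rail with more than 4 N (contact force between cell and rail above 4 N and angle between the x axis of cell and the y axis of plate, either way round below 0.03 rad and y of cell_cap_face in the frame of plate above 0 m and x of each of cell_near_cap, cell_near_tail in the frame of rail_face above -0.003 m and height (world z) of cell below 0.011 m), for 0.1 s.
2. the cell is pressed against the stop with more than 4 N while it lies along the rail (contact force between cell and stop above 4 N and y of cell_cap_face in the frame of stop_face above -0.003 m and x of each of cell_near_cap, cell_near_tail in the frame of rail_face above -0.005 m), for 0.1 s.
At the end, for the whole second after the job is handed in: The cell rests flat on the plate (within 2 mm of its top, tilted less than 0.03 rad), upright and still; both corners of its -y side are within 2 mm of the rail's face and the middle of its blue end within 2 mm of the stop's face (x of cell_near_cap in the frame of rail_face between -0.002 and 0.002 m and x of cell_near_tail in the frame of rail_face above -0.002 m and y of cell_cap_face in the frame of stop_face between -0.002 and 0.002 m and angle between cell's own z axis and vertical below 0.03 rad and height (world z) of cell between 0.006 and 0.01 m and linear speed of cell below 0.01 m/s); the robot touches nothing.
It fails at once if the cell is forced against the rail with more than 20 N (contact force between cell and rail above 20 N).
It fails at once if the cell is forced against the stop with more than 20 N (contact force between cell and stop above 20 N).
It fails at once if a bystander is moved by more than 10 mm (distance of any of spanner, vial, regulator from where it was at the start of the episode above 0.01 m).
It also fails if it takes over 72 s, if anything falls off the work surface, if the arm or the gripper's body presses on something with over 40 N, if the wrist force passes 120 N, or if a joint passes its speed limit or range.

ROBOT

A 6-joint arm with a two-finger parallel gripper is mounted at the origin on the work surface. World frame = base frame: x ahead of the robot, y to its left, z up, the work surface at z = 0. Lengths are in m, angles in rad, forces in N, time in s.
With the tool pointing down it reaches from about 0.425 to 0.95 m from the base axis. Payload 3.5 kg.
Tool frame: the origin (TCP) lies midway between the tips of the shut fingers; the grasp point (between the pads) lies 19 mm behind it; z points along the fingers, y is the line along which they close (so a half turn about z gives the same grasp; the last joint's range is limited). The gripper opens to 85 mm and grips with 20 to 120 N. Pads are 22 mm wide; open, the fingers measure 114 mm over their backs; the gripper's body (76 mm by 85 mm) begins 54 mm behind the grasp point. The pads swing forward as they close: fully open they stand 13 mm farther back than shut.
Start: joints at [0.971, 0.286, 1.577, -0, 1.279, -0.15], TCP at [0.293, 0.608, 0.231] pointing down, gripper open.
Joint ranges: [-2.77, 2.77], [-0.9, 2.22], [0.21, 2.48], [-1.53, 4.67], [0.24, 2.81], [-2.84, 2.84]. Speed limits (rad/s): [2.79, 2.79, 3.14, 3.14, 3.14, 3.14].

INTERFACE

Orientations are given as a unit quaternion [x, y, z, w].
In Python, from plant import ctrl gives the robot as it stands.
- The arm moves only by the tool move_arm, never from a script. Its argument "plan" is a list of rows, each an object of numbers: "x", "y", "z": the shift along the tool's x, y, z in m; "yaw": the turn about the tool's z in rad; "fingers": the closure, from 0 (fully open) to 1 (shut). In form: [{"x": .., "y": .., "z": .., "yaw": .., "fingers": ..}, ...]. A call has 1 to 5 rows; each row is the pose to reach, as a shift and turn from the pose commanded when the call began, along the tool's axes at that moment; what a row does not reach only later rows make up. A row lasts 1/10 s, in which the tool goes at most 50 mm and 8.59 degrees, less where a joint would pass 70% of its speed; a pose out of reach is approached as far as the arm can. A call with a gripper value outside its range is refused whole. The fingers move at their own pace and stop on an object; "force" is the grip in N (left out, the last holds). Time passes only in rows, so rows that repeat a pose let the fingers close. It gives the time, the measured TCP pose, the force, the opening and the grip force at its end, in the units of the state.
- ctrl.get_state(): the state, without advancing time (a new reading comes with each control period).
- ctrl.read_camera(name): name is "scene" or "top"; returns the picture (420x560x3 uint8, red, green, blue); there is no depth.
- ctrl.camera_model(name): a dict with "intrinsics" (3x3 intrinsics, pixels), "cam_to_world" (4x4, takes a point from camera to world coordinates). Camera axes: x right, y up, looking along -z (the intrinsics and any distortion apply to the point x, -y, -z); pixel columns grow to the right and rows downward; lengths in m; the calibration is good to about 2 mm. A picture is of the moment at which its call begins. camera_model takes no time and is no camera call.
- ctrl.sign_off(): hands the job in; it is judged then, once.
The state is a dict: "time": time; "qpos": joint angles; "dq": joint speeds; "joint_efforts": joint torques, N m; "eef_pos": TCP position; "tcp_rot": TCP orientation; "contact_force": force on the tool from outside, world axes, zero at the start; "wrist_torque": the same for the moment, N m; "opening": opening from 0.0 (shut) to 1.0 (fully open); "finger_force": force on a finger pad.
Only numpy, scipy, OpenCV 4.12 (cv2) and the standard library are available. Lean on these libraries where they do the work, as an engineer would, in place of code of your own. Each camera call takes 0.05 s, during which the arm holds its last target. There are 200 camera calls.

## Working session

There is one attempt and no reset: what is moved stays moved. The work goes in short steps, Python scripts to look and compute and a tool call to move; the robot and the scene stay as the last step left them, time stands still between calls to the robot, and variables do not carry over. Pictures are saved under pics/ and viewed, at most 10 in all, crops included, and the job is handed in when it is done.

Besides the shell and the picture viewer there is one more tool, called as name([rows], argument=value, ...), one row to a line, values as JSON. move_arm: Moves the arm, as the interface text tells. Its arguments: {"type":"object","properties":{"plan":{"type":"array"},"force":{"type":"number"}},"required":["plan"]}

```bash
ls; mkdir -p pics
python3 - <<'E'
from plant import ctrl
import cv2,numpy as np
for n in("scene","top"):
    im=ctrl.read_camera(n); np.save(f"pics/{n}0.npy",im)
    cv2.imwrite(f"pics/{n}0.png",im[:,:,::-1])
    m=ctrl.camera_model(n); print(n,m)
print(ctrl.get_state())
E
```

```text
pics
scene {'intrinsics': array([[402.766515  ,   0.        , 278.14433986],
       [  0.        , 402.766515  , 209.50754781],
       [  0.        ,   0.        ,   1.        ]]), 'cam_to_world': array([[ 0.36922151, -0.53454827,  0.76021946,  1.30080697],
       [ 0.92931101,  0.20574816, -0.30667367, -0.34297662],
       [ 0.00751813,  0.81971083,  0.57272824,  0.64239719],
       [ 0.        ,  0.        ,  0.        ,  1.        ]])}
top {'intrinsics': array([[399.96180336,   0.        , 286.64201885],
       [  0.        , 399.96180336, 206.43902926],
       [  0.        ,   0.        ,   1.        ]]), 'cam_to_world': array([[ 0.01118271,  0.99258896, -0.12100457,  0.39239685],
       [-0.99942571,  0.00722375, -0.03310687, -0.02336785],
       [-0.03198741,  0.1213053 ,  0.99209971,  1.02830876],
       [ 0.        ,  0.        ,  0.        ,  1.        ]])}
{'time': 0.1, 'qpos': array([ 9.70968747e-01,  2.87099600e-01,  1.57804540e+00,  1.49334958e-05,
        1.27858994e+00, -1.49951944e-01]), 'dq': array([-0.00031532, -0.00131683, -0.00194253,  0.00176306, -0.00094103,
       -0.00073164]), 'joint_efforts': array([ 1.39201715e-03, -4.07293797e+01, -2.93699902e+01, -1.56163519e-04,
        3.39690028e-03,  3.81899270e-06]), 'eef_pos': array([0.29312643, 0.60736879, 0.23006247]), 'tcp_rot': array([ 2.23047723e-01,  9.74806938e-01, -9.94131404e-04, -3.98871394e-04]), 'contact_force': array([-0.27996367, -0.12057387, -0.15039964]), 'wrist_torque': array([ 0.06553531, -0.00153265, -0.00508867]), 'finger_force': 0.0, 'opening': 1.000404739221479}
```

View pics/scene0.png

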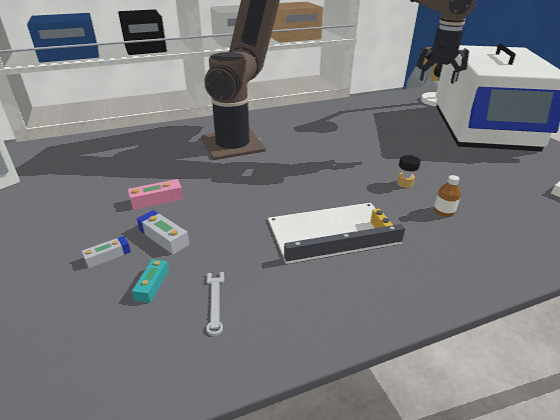

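View pics/top0.png

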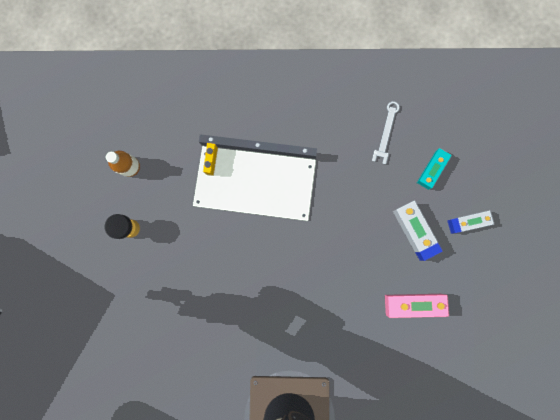

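Scene: the grey and blue candidates are at top-view (417,230), about 56 px long, and (472,221), about 43 px long. Pink is at (417,306) and turquoise at (435,169). The larger grey block at (417,230) fits, with its blue end at (428,252). The plate is at (255,183), with the rail along the top of the image and the stop at (210,158). I'll confirm this in a crop and measure.

```bash
cat > h.py <<'E'
import numpy as np,cv2
from plant import ctrl
def cast(n,p,z):
    m=ctrl.camera_model(n);T=m["cam_to_world"];x=np.linalg.inv(m["intrinsics"])@[p[0],p[1],1]
    d=T[:3,:3]@[x[0],-x[1],-x[2]];o=T[:3,3];return (o+d*(z-o[2])/d[2])[:2]
def blobs(im,lo,hi,box,amin=8):
    h=cv2.cvtColor(im,cv2.COLOR_RGB2HSV);x0,y0,x1,y1=box
    k=cv2.inRange(h,lo,hi);q=np.zeros_like(k);q[y0:y1,x0:x1]=k[y0:y1,x0:x1]
    c=cv2.connectedComponentsWithStats(q)
    return [(c[2][i,4],c[3][i],c[1]==i) for i in range(1,c[0]) if c[2][i,4]>=amin]
E
python3 - <<'E'
from h import *
t=np.load("pics/top0.npy");s=np.load("pics/scene0.npy")
for n,im,b in(("top",t,(390,195,445,265)),("scene",s,(132,205,192,255))):
    for a,c,_ in blobs(im,(8,110,110),(28,255,255),b): print(n,"brass",a,c,cast(n,c,.046))
    for a,c,_ in blobs(im,(110,120,60),(130,255,255),b): print(n,"blue",a,c,cast(n,c,.04))
# plate: white mask
h=cv2.cvtColor(t,cv2.COLOR_RGB2HSV)
bl=blobs(t,(0,0,140),(179,40,255),(180,120,330,230),500)
for a,c,m in bl:
    print("white",a,c)
    hull=cv2.convexHull(np.argwhere(m)[:,::-1].astype(np.int32)); print(cv2.approxPolyDP(hull,4,True)[:,0].tolist())
for a,c,m in blobs(t,(18,120,100),(32,255,255),(195,130,225,185),20):
    r=cv2.minAreaRect(np.argwhere(m)[:,::-1].astype(np.float32)); print("stop",a,c,cv2.boxPoints(r).tolist())
a=cv2.resize(t[190:275,385:505],None,fx=4,fy=4,interpolation=cv2.INTER_CUBIC)
b=cv2.resize(t[125:230,185:325],None,fx=4,fy=4,interpolation=cv2.INTER_CUBIC)
cv2.imwrite("pics/cell.png",a[:,:,::-1]);cv2.imwrite("pics/plate.png",b[:,:,::-1])
E
```

```text
top brass 33 [409.03030303 210.81818182] [ 0.50358895 -0.29047913]
top brass 32 [426.34375 242.40625] [ 0.42692684 -0.33004706]
top blue 248 [428.83467742 252.24193548] [ 0.40338452 -0.33717427]
scene brass 24 [152.66666667 218.04166667] [ 0.43111496 -0.33009407]
scene brass 24 [173.66666667 232.04166667] [ 0.50685829 -0.29098236]
scene blue 148 [144.85135135 218.60810811] [ 0.41778079 -0.34858193]
white 6897 [256.35595186 184.11193272]
[[315, 160], [306, 221], [192, 205], [202, 146]]
stop 276 [210.38768116 158.63043478] [[202.47952270507812, 173.33753967285156], [206.2034912109375, 142.30442810058594], [217.63882446289062, 143.6766815185547], [213.91485595703125, 174.7097930908203]]
```

View pics/cell.png

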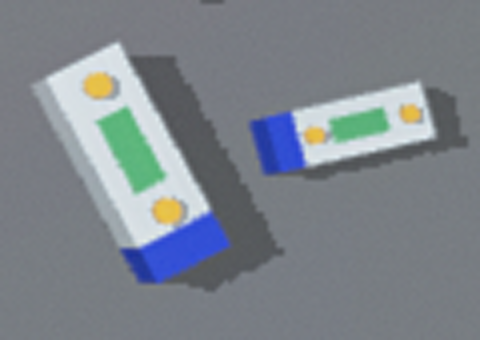

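View pics/plate.png

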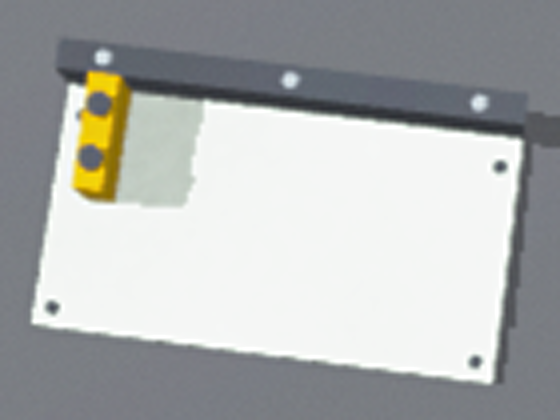

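Crop confirms the larger grey block with the blue end at lower right is the cell. The plate crop shows the rail's foot from about (203,146) to (315,160) and the stop's face foot at about (215,175) to (217,147). Next I'll fit the plate pose.

```bash
cat >> h.py <<'E'
def edge_line(im,n,cols,r0,r1,z,rows=False,first=True):
    # first/last bright pixel subpixel crossing along each col (or row); returns world point, dir
    g=im.min(2).astype(float); P=[]
    for c in cols:
        v=(g[c,r0:r1] if rows else g[r0:r1,c]); th=(v.max()+v.min())/2
        if not first: v=v[::-1]
        i=int(np.argmax(v>th)); 
        if i==0: continue
        f=i-1+(th-v[i-1])/(v[i]-v[i-1]); f=r0+f if first else r1-1-f
        P.append(cast(n,(f,c) if rows else (c,f),z))
    vx,vy,x,y=cv2.fitLine(np.float32(P),cv2.DIST_HUBER,0,.001,.001).ravel()
    return np.array([x,y]),np.array([vx,vy])*(1 if (vy>0 if not rows else vx>0) else -1)
E
python3 - <<'E'
from h import *
t=np.load("pics/top0.npy")
L={}
L["rail"]=edge_line(t,"top",range(240,305),135,180,.008)
L["near"]=edge_line(t,"top",range(205,298),180,235,.008,first=False)
L["right"]=edge_line(t,"top",range(165,215),290,340,.008,rows=True,first=False)
L["left"]=edge_line(t,"top",range(180,200),180,230,.008,rows=True)
for k,(p,d) in L.items(): print(k,p,np.degrees(np.arctan2(d[1],d[0])))
p,d=L["rail"]; u=d; nx=np.array([u[1],-u[0]])
dist=lambda q,v:(q-p)@v
print("near->rail",dist(L["near"][0],nx),"right",dist(L["right"][0],u),"left",dist(L["left"][0],u))
rc=p+u*(dist(L["right"][0],u)+dist(L["left"][0],u))/2
print("rail_face",rc,"u",u,"n",nx)
h=cv2.cvtColor(t,cv2.COLOR_RGB2HSV);m=cv2.inRange(h,(18,120,60),(34,255,255))
E=[]
for r in range(152,172):
    c=np.flatnonzero(m[r,195:230]).max()+195+.5; E.append((cast("top",(c,r),.008)-rc)@np.c_[nx,u])
print("stop face (x,y in plate rel rail_face)",np.median(E,0),np.std(E,0))
A=np.array([.5052,-.2907]);B=np.array([.4290,-.3301]);c=A+(B-A)*52/86
print("cell",c,np.degrees(np.arctan2(*(B-A)[::-1])),"dock ang",np.degrees(np.arctan2(u[1],u[0])))
E
```

```text
rail [0.6569958  0.06618378] 83.13656
near [0.49525887 0.07388968] 83.19385
right [ 0.5763558  -0.05505613] -6.8802214
left [0.5643118  0.24984556] -7.0991964
near->rail -0.16149874 right -0.13000782 left 0.1712696
rail_face [0.65946126 0.08666682] u [0.11950327 0.9928338 ] n [ 0.9928338  -0.11950327]
stop face (x,y in plate rel rail_face) [-0.03846221  0.10939931] [0.01555644 0.00078055]
cell [ 0.45912558 -0.31452326] -152.65830699329823 dock ang 83.13656
```

```bash
cat >> h.py <<'E'
rc=np.array([.65946,.08667]);u=np.array([.1195,.99283]);nv=np.array([.99283,-.1195])
def pose():
    s=ctrl.get_state();a=s["tcp_rot"];ph=2*np.arctan2(a[1],a[0])-np.pi/2
    return np.r_[s["eef_pos"],(ph+np.pi)%(2*np.pi)-np.pi]
def rows(start,wps,n=5):
    """waypoints (x,y,z,phi_rad,nrows) -> rows in the tool frame at the beginning of each call of n rows"""
    seq=[];c=np.array(start,float)
    for w in wps:
        k=w[4];e=np.array(w[:4])
        seq+=[c+(e-c)*(i+1)/k for i in range(k)];c=e
    b=np.array(start,float)
    for i in range(0,len(seq),n):
        ch=seq[i:i+n];ph=b[3];yx,yy=np.cos(ph),np.sin(ph);out=[]
        for q in ch:
            d=q-b;out.append(dict(x=round(-yy*d[0]+yx*d[1],3),y=round(yx*d[0]+yy*d[1],3),z=round(-d[2],3),yaw=round(-d[3],3)))
        print(out);b=ch[-1]
E
python3 - <<'E'
from h import *
p=pose();print(p)
D=np.radians
rows(p,[(.46,.36,.23,D(80),6),(.56,.0,.23,D(100),9),(.459,-.3145,.15,D(113),10)])
E
```

```text
[0.29312643 0.60736879 0.23006247 1.12091637]
[{'x': np.float64(-0.043), 'y': np.float64(-0.025), 'z': np.float64(0.0), 'yaw': np.float64(-0.046)}, {'x': np.float64(-0.086), 'y': np.float64(-0.05), 'z': np.float64(0.0), 'yaw': np.float64(-0.092)}, {'x': np.float64(-0.129), 'y': np.float64(-0.075), 'z': np.float64(0.0), 'yaw': np.float64(-0.138)}, {'x': np.float64(-0.172), 'y': np.float64(-0.1), 'z': np.float64(0.0), 'yaw': np.float64(-0.184)}, {'x': np.float64(-0.215), 'y': np.float64(-0.125), 'z': np.float64(0.0), 'yaw': np.float64(-0.229)}]
[{'x': np.float64(-0.036), 'y': np.float64(-0.034), 'z': np.float64(0.0), 'yaw': np.float64(-0.046)}, {'x': np.float64(-0.056), 'y': np.float64(-0.071), 'z': np.float64(0.0), 'yaw': np.float64(-0.085)}, {'x': np.float64(-0.075), 'y': np.float64(-0.107), 'z': np.float64(0.0), 'yaw': np.float64(-0.123)}, {'x': np.float64(-0.095), 'y': np.float64(-0.144), 'z': np.float64(0.0), 'yaw': np.float64(-0.162)}, {'x': np.float64(-0.115), 'y': np.float64(-0.181), 'z': np.float64(0.0), 'yaw': np.float64(-0.201)}]
[{'x': np.float64(-0.012), 'y': np.float64(-0
[... 783 characters left out ...]
at64(0.062), 'y': np.float64(-0.117), 'z': np.float64(0.032), 'yaw': np.float64(-0.091)}, {'x': np.float64(0.077), 'y': np.float64(-0.146), 'z': np.float64(0.04), 'yaw': np.float64(-0.113)}]
[{'x': np.float64(0.019), 'y': np.float64(-0.027), 'z': np.float64(0.008), 'yaw': np.float64(-0.023)}, {'x': np.float64(0.037), 'y': np.float64(-0.055), 'z': np.float64(0.016), 'yaw': np.float64(-0.045)}, {'x': np.float64(0.056), 'y': np.float64(-0.082), 'z': np.float64(0.024), 'yaw': np.float64(-0.068)}, {'x': np.float64(0.074), 'y': np.float64(-0.109), 'z': np.float64(0.032), 'yaw': np.float64(-0.091)}, {'x': np.float64(0.093), 'y': np.float64(-0.136), 'z': np.float64(0.04), 'yaw': np.float64(-0.113)}]
```

move_arm([
  {"x": -0.043, "y": -0.025, "yaw": -0.046, "z": 0, "fingers": 0},
  {"x": -0.086, "y": -0.05, "yaw": -0.092, "z": 0, "fingers": 0},
  {"x": -0.129, "y": -0.075, "yaw": -0.138, "z": 0, "fingers": 0},
  {"x": -0.172, "y": -0.1, "yaw": -0.184, "z": 0, "fingers": 0},
  {"x": -0.215, "y": -0.125, "yaw": -0.23, "z": 0, "fingers": 0},
])

```text
time: 0.6
eef_pos: [0.4332, 0.4, 0.2308]
tcp_rot: [0.109, 0.994, -0.0, -0.0]
contact_force: [1.3, 0.2, -0.3]
opening: 1.0
finger_force: 0.0
```

move_arm([
  {"x": -0.036, "y": -0.034, "yaw": -0.046, "z": 0, "fingers": 0},
  {"x": -0.056, "y": -0.071, "yaw": -0.085, "z": 0, "fingers": 0},
  {"x": -0.075, "y": -0.107, "yaw": -0.123, "z": 0, "fingers": 0},
  {"x": -0.095, "y": -0.144, "yaw": -0.162, "z": 0, "fingers": 0},
  {"x": -0.115, "y": -0.181, "yaw": -0.2, "z": 0, "fingers": 0},
])

```text
time: 1.1
eef_pos: [0.5054, 0.1984, 0.2308]
tcp_rot: [0.009, 1.0, -0.0, -0.0]
contact_force: [1.3, 1.1, -0.0]
opening: 1.003
finger_force: 0.0
```

move_arm([
  {"x": -0.012, "y": -0.04, "yaw": -0.039, "z": 0, "fingers": 0},
  {"x": -0.024, "y": -0.08, "yaw": -0.078, "z": 0, "fingers": 0},
  {"x": -0.036, "y": -0.12, "yaw": -0.116, "z": 0, "fingers": 0},
  {"x": -0.048, "y": -0.16, "yaw": -0.155, "z": 0, "fingers": 0},
  {"x": -0.06, "y": -0.2, "yaw": -0.194, "z": 0, "fingers": 0},
])

```text
time: 1.6
eef_pos: [0.5614, -0.0027, 0.2309]
tcp_rot: [-0.088, 0.996, 0.0, -0.0]
contact_force: [0.3, -0.2, -0.5]
opening: 1.005
finger_force: 0.0
```

move_arm([
  {"x": 0.015, "y": -0.029, "yaw": -0.023, "z": 0.008, "fingers": 0},
  {"x": 0.031, "y": -0.058, "yaw": -0.045, "z": 0.016, "fingers": 0},
  {"x": 0.046, "y": -0.088, "yaw": -0.068, "z": 0.024, "fingers": 0},
  {"x": 0.062, "y": -0.117, "yaw": -0.091, "z": 0.032, "fingers": 0},
  {"x": 0.077, "y": -0.146, "yaw": -0.113, "z": 0.04, "fingers": 0},
])

```text
time: 2.1
eef_pos: [0.51, -0.1592, 0.1905]
tcp_rot: [-0.144, 0.99, 0.0, -0.0]
contact_force: [-0.6, -0.3, -0.3]
opening: 1.002
finger_force: 0.0
```

Run:
```python
from h import *
p=pose();s=ctrl.get_state();print(p,np.degrees(p[3]),np.degrees(s["qpos"]))
print("q1-q6",np.degrees(s["qpos"][0]-s["qpos"][5]),"az",np.degrees(np.arctan2(p[1],p[0])))
rows(p,[(.459,-.3145,.14,np.radians(113),5)])
```

```text
[ 0.510028   -0.15923207  0.19051347  1.85888831] 106.50645469543649 [-2.82237231e+01  8.20952351e-01  1.12265770e+02 -9.84840570e-05
  6.69653064e+01 -1.34730139e+02]
q1-q6 106.50641611861343 az -17.338499556626314
[{'x': np.float64(0.019), 'y': np.float64(-0.027), 'z': np.float64(0.01), 'yaw': np.float64(-0.023)}, {'x': np.float64(0.037), 'y': np.float64(-0.054), 'z': np.float64(0.02), 'yaw': np.float64(-0.045)}, {'x': np.float64(0.056), 'y': np.float64(-0.081), 'z': np.float64(0.03), 'yaw': np.float64(-0.068)}, {'x': np.float64(0.074), 'y': np.float64(-0.107), 'z': np.float64(0.04), 'yaw': np.float64(-0.091)}, {'x': np.float64(0.093), 'y': np.float64(-0.134), 'z': np.float64(0.051), 'yaw': np.float64(-0.113)}]
```

move_arm([
  {"x": 0.019, "y": -0.027, "yaw": -0.025, "z": 0.01, "fingers": 0},
  {"x": 0.037, "y": -0.054, "yaw": -0.05, "z": 0.02, "fingers": 0},
  {"x": 0.056, "y": -0.081, "yaw": -0.08, "z": 0.03, "fingers": 0},
  {"x": 0.074, "y": -0.107, "yaw": -0.11, "z": 0.04, "fingers": 0},
  {"x": 0.093, "y": -0.134, "yaw": -0.14, "z": 0.051, "fingers": 0},
])

```text
time: 2.6
eef_pos: [0.459, -0.314, 0.1396]
tcp_rot: [-0.213, 0.977, 0.0, -0.0]
contact_force: [0.1, -0.2, -1.1]
opening: 1.002
finger_force: 0.0
```

Run:
```python
from h import *
p=pose();s=ctrl.get_state();print(p,np.degrees(p[3]),np.degrees(s["qpos"]))
rows(p,[(.459,-.3145,.006,p[3],5)])
im=ctrl.read_camera("scene");cv2.imwrite("pics/g1.png",cv2.resize(im[120:320,40:300],None,fx=3,fy=3)[:,:,::-1])
```

```text
[ 0.45899328 -0.31397209  0.13959966  1.99923775] 114.54788559402152 [-4.48302160e+01  6.95272788e+00  1.11531673e+02  6.63406358e-03
  6.15448793e+01 -1.59381264e+02]
[{'x': np.float64(0.0), 'y': np.float64(-0.0), 'z': np.float64(0.027), 'yaw': np.float64(-0.0)}, {'x': np.float64(0.0), 'y': np.float64(-0.0), 'z': np.float64(0.053), 'yaw': np.float64(-0.0)}, {'x': np.float64(0.0), 'y': np.float64(-0.0), 'z': np.float64(0.08), 'yaw': np.float64(-0.0)}, {'x': np.float64(0.0), 'y': np.float64(-0.0), 'z': np.float64(0.107), 'yaw': np.float64(-0.0)}, {'x': np.float64(0.0), 'y': np.float64(-0.0), 'z': np.float64(0.134), 'yaw': np.float64(-0.0)}]
```

View pics/g1.png

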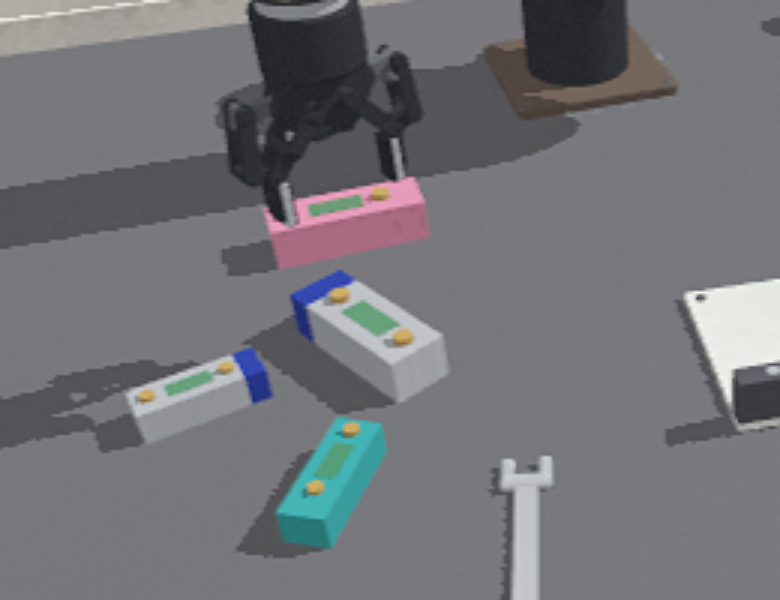

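The view shows the gripper at about (320,120) in the crop, above the cell at about (370,330), with open finger tips astride it along its width. Clear to descend.

move_arm([
  {"x": 0, "y": 0, "z": 0.035, "yaw": 0, "fingers": 0},
  {"x": 0, "y": 0, "z": 0.07, "yaw": 0, "fingers": 0},
  {"x": 0, "y": 0, "z": 0.1, "yaw": 0, "fingers": 0},
  {"x": 0, "y": 0, "z": 0.12, "yaw": 0, "fingers": 0},
  {"x": 0, "y": 0, "z": 0.131, "yaw": 0, "fingers": 0},
])

```text
time: 3.15
eef_pos: [0.4583, -0.3116, 0.0067]
tcp_rot: [-0.212, 0.977, 0.002, -0.001]
contact_force: [-0.6, 0.1, -0.3]
opening: 1.003
finger_force: 0.0
```

move_arm([
  {"x": 0, "y": 0, "z": 0, "yaw": 0, "fingers": 0.3},
  {"x": 0, "y": 0, "z": 0, "yaw": 0, "fingers": 0.4},
  {"x": 0, "y": 0, "z": 0, "yaw": 0, "fingers": 0.5},
  {"x": 0, "y": 0, "z": 0, "yaw": 0, "fingers": 0.6},
  {"x": 0, "y": 0, "z": 0, "yaw": 0, "fingers": 0.7},
], force=40)

```text
time: 3.65
eef_pos: [0.4607, -0.3137, 0.011]
tcp_rot: [-0.212, 0.977, -0.001, 0.001]
contact_force: [-1.1, 0.9, 5.6]
opening: 0.579
finger_force: 44.3
```

move_arm([
  {"x": 0, "y": 0, "z": 0, "yaw": 0, "fingers": 0.8},
  {"x": 0, "y": 0, "z": 0, "yaw": 0, "fingers": 0.8},
  {"x": 0, "y": 0, "z": 0, "yaw": 0, "fingers": 0.8},
], force=60)

```text
time: 3.95
eef_pos: [0.4607, -0.3137, 0.0111]
tcp_rot: [-0.212, 0.977, -0.001, 0.001]
contact_force: [-0.2, 2.0, 6.9]
opening: 0.579
finger_force: 60.8
```

move_arm([
  {"x": 0, "y": 0, "z": -0.01, "yaw": 0, "fingers": 0.8},
  {"x": 0, "y": 0, "z": -0.03, "yaw": 0, "fingers": 0.8},
  {"x": 0, "y": 0, "z": -0.06, "yaw": 0, "fingers": 0.8},
  {"x": 0, "y": 0, "z": -0.09, "yaw": 0, "fingers": 0.8},
  {"x": 0, "y": 0, "z": -0.11, "yaw": 0, "fingers": 0.8},
], force=80)

```text
time: 4.45
eef_pos: [0.4593, -0.3127, 0.1201]
tcp_rot: [-0.212, 0.977, -0.0, -0.0]
contact_force: [0.6, 0.5, -6.2]
opening: 0.574
finger_force: 83.6
```

Run:
```python
from h import *
p=pose();s=ctrl.get_state();print(p,np.degrees(p[3]),s["contact_force"],s["opening"])
t=rc-nv*.08-u*.005; print(t)
rows(p,[(*t,.12,np.radians(-6.9),16),(*t,.12,np.radians(-6.9),4)])
im=ctrl.read_camera("scene");cv2.imwrite("pics/g2.png",cv2.resize(im[120:320,40:300],None,fx=3,fy=3)[:,:,::-1])
```

```text
[ 0.45932986 -0.31273459  0.12010222  1.99786062] 114.46898143390717 [ 0.60610728  0.4726899  -6.19204442] 0.5738941974889342
[0.5794361  0.09126585]
[{'x': np.float64(-0.017), 'y': np.float64(0.02), 'z': np.float64(0.0), 'yaw': np.float64(0.132)}, {'x': np.float64(-0.035), 'y': np.float64(0.04), 'z': np.float64(0.0), 'yaw': np.float64(0.265)}, {'x': np.float64(-0.052), 'y': np.float64(0.06), 'z': np.float64(0.0), 'yaw': np.float64(0.397)}, {'x': np.float64(-0.069), 'y': np.float64(0.079), 'z': np.float64(0.0), 'yaw': np.float64(0.53)}, {'x': np.float64(-0.086), 'y': np.float64(0.099), 'z': np.float64(0.0), 'yaw': np.float64(0.662)}]
[{'x': np.float64(-0.001), 'y': np.float64(0.026), 'z': np.float64(0.0), 'yaw': np.float64(0.132)}, {'x': np.float64(-0.003), 'y': np.float64(0.053), 'z': np.float64(0.0), 'yaw': np.float64(0.265)}, {'x': np.float64(-0.004), 'y': np.float64(0.079), 'z': np.float64(0.0), 'yaw': np.float64(0.397)}, {'x': np.float64(-0.006), 'y': np.float64(0.105), 'z': np.float64(0.0), 'yaw': np.float64(0.53)}, {'x': np.float64(-0.007), 'y': np.float64(0.132), 'z': np.floa
[... 315 characters left out ...]
loat64(0.397)}, {'x': np.float64(0.06), 'y': np.float64(0.086), 'z': np.float64(0.0), 'yaw': np.float64(0.53)}, {'x': np.float64(0.075), 'y': np.float64(0.108), 'z': np.float64(0.0), 'yaw': np.float64(0.662)}]
[{'x': np.float64(0.025), 'y': np.float64(0.008), 'z': np.float64(0.0), 'yaw': np.float64(0.132)}, {'x': np.float64(0.025), 'y': np.float64(0.008), 'z': np.float64(0.0), 'yaw': np.float64(0.132)}, {'x': np.float64(0.025), 'y': np.float64(0.008), 'z': np.float64(0.0), 'yaw': np.float64(0.132)}, {'x': np.float64(0.025), 'y': np.float64(0.008), 'z': np.float64(0.0), 'yaw': np.float64(0.132)}, {'x': np.float64(0.025), 'y': np.float64(0.008), 'z': np.float64(0.0), 'yaw': np.float64(0.132)}]
```

View pics/g2.png

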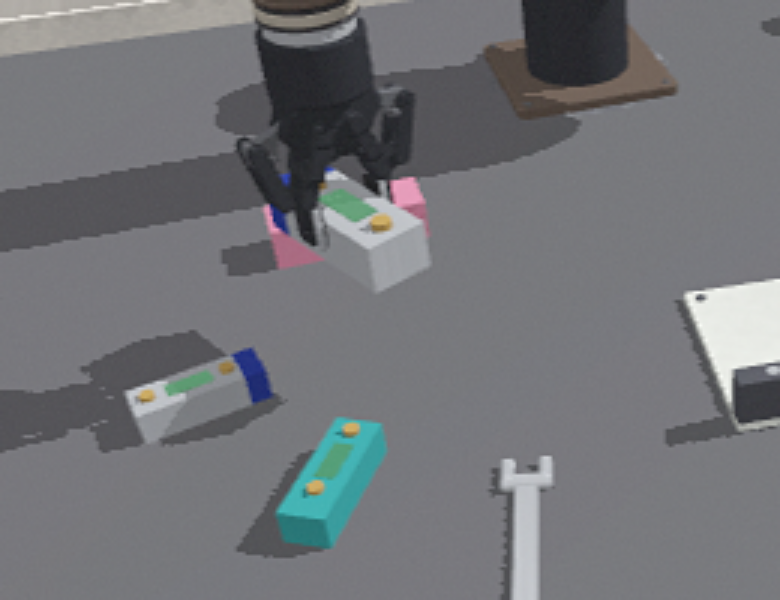

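The cell is held level in the gripper at crop (360,220), and the scale reads about 0.6 kg. I'll carry it to the plate and turn it on the way.

move_arm([
  {"x": -0.017, "y": 0.02, "z": 0, "yaw": 0.132, "fingers": 0.8},
  {"x": -0.035, "y": 0.04, "z": 0, "yaw": 0.265, "fingers": 0.8},
  {"x": -0.052, "y": 0.06, "z": 0, "yaw": 0.397, "fingers": 0.8},
  {"x": -0.069, "y": 0.079, "z": 0, "yaw": 0.53, "fingers": 0.8},
  {"x": -0.086, "y": 0.099, "z": 0, "yaw": 0.662, "fingers": 0.8},
])

```text
time: 5.0
eef_pos: [0.4957, -0.1856, 0.117]
tcp_rot: [0.12, 0.993, 0.001, -0.002]
contact_force: [0.0, -0.1, -6.5]
opening: 0.573
finger_force: 83.9
```

move_arm([
  {"x": -0.001, "y": 0.026, "z": 0, "yaw": 0.132, "fingers": 0.8},
  {"x": -0.003, "y": 0.053, "z": 0, "yaw": 0.265, "fingers": 0.8},
  {"x": -0.004, "y": 0.079, "z": 0, "yaw": 0.397, "fingers": 0.8},
  {"x": -0.006, "y": 0.105, "z": 0, "yaw": 0.53, "fingers": 0.8},
  {"x": -0.007, "y": 0.132, "z": 0, "yaw": 0.662, "fingers": 0.8},
])

```text
time: 5.5
eef_pos: [0.5331, -0.0592, 0.117]
tcp_rot: [0.436, 0.9, -0.0, -0.002]
contact_force: [0.0, -1.1, -6.5]
opening: 0.576
finger_force: 83.9
```

move_arm([
  {"x": 0.015, "y": 0.022, "z": 0, "yaw": 0.132, "fingers": 0.8},
  {"x": 0.03, "y": 0.043, "z": 0, "yaw": 0.265, "fingers": 0.8},
  {"x": 0.045, "y": 0.065, "z": 0, "yaw": 0.397, "fingers": 0.8},
  {"x": 0.06, "y": 0.086, "z": 0, "yaw": 0.53, "fingers": 0.8},
  {"x": 0.075, "y": 0.108, "z": 0, "yaw": 0.662, "fingers": 0.8},
])

```text
time: 6.0
eef_pos: [0.5704, 0.0665, 0.1168]
tcp_rot: [0.705, 0.709, -0.002, -0.001]
contact_force: [0.3, -0.2, -6.6]
opening: 0.575
finger_force: 83.9
```

move_arm([
  {"x": 0.025, "y": 0.008, "z": 0, "yaw": 0.132, "fingers": 0.8},
  {"x": 0.025, "y": 0.008, "z": 0, "yaw": 0.132, "fingers": 0.8},
])

```text
time: 6.2
eef_pos: [0.5787, 0.0933, 0.117]
tcp_rot: [0.748, 0.664, -0.001, -0.001]
contact_force: [-0.7, 0.4, -6.1]
opening: 0.573
finger_force: 83.7
```

Run:
```python
from h import *
p=pose();s=ctrl.get_state();print(p,np.degrees(p[3]),s["contact_force"],s["opening"],np.degrees(s["qpos"][5]))
t=rc-nv*.08-u*.005; print(t,(p[:2]-rc)@nv,(p[:2]-rc)@u)
im=ctrl.read_camera("top");cv2.imwrite("pics/g3.png",cv2.resize(im[90:280,150:400],None,fx=3,fy=3)[:,:,::-1])
```

```text
[ 0.57868683  0.09325642  0.11702138 -0.11882425] -6.808128259371803 [-0.70764805  0.39028506 -6.12449245] 0.5727931685147943 5.984058217265344
[0.5794361  0.09126585] -0.08098109879214231 -0.003113198335049241
```

View pics/g3.png

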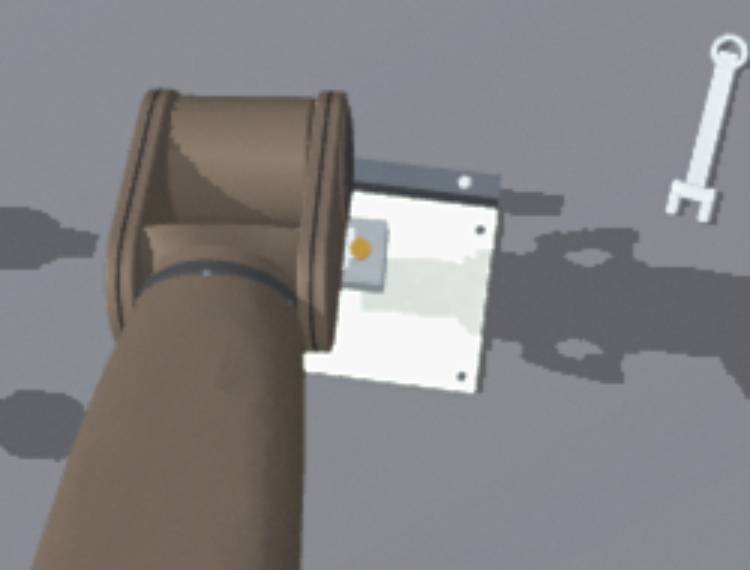

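The tail end shows at (365,255), parallel to the plate and clear of the rail. Lowering now.

move_arm([
  {"x": 0, "y": 0, "z": 0.025, "yaw": 0, "fingers": 0.8},
  {"x": 0, "y": 0, "z": 0.05, "yaw": 0, "fingers": 0.8},
  {"x": 0, "y": 0, "z": 0.07, "yaw": 0, "fingers": 0.8},
  {"x": 0, "y": 0, "z": 0.085, "yaw": 0, "fingers": 0.8},
  {"x": 0, "y": 0, "z": 0.09, "yaw": 0, "fingers": 0.8},
])

```text
time: 6.75
eef_pos: [0.5774, 0.0898, 0.0263]
tcp_rot: [0.748, 0.663, -0.002, -0.002]
contact_force: [-0.1, -1.0, -6.3]
opening: 0.574
finger_force: 83.5
```

move_arm([
  {"x": 0, "y": 0, "z": 0.002, "yaw": 0, "fingers": 0.8},
  {"x": 0, "y": 0, "z": 0.004, "yaw": 0, "fingers": 0.8},
  {"x": 0, "y": 0, "z": 0.006, "yaw": 0, "fingers": 0.8},
  {"x": 0, "y": 0, "z": 0.006, "yaw": 0, "fingers": 0.8},
])

```text
time: 7.15
eef_pos: [0.5803, 0.0905, 0.024]
tcp_rot: [0.748, 0.664, 0.0, 0.0]
contact_force: [-0.0, -0.8, -5.5]
opening: 0.573
finger_force: 83.6
```

move_arm([
  {"x": 0, "y": 0, "z": 0.001, "yaw": 0, "fingers": 0.8},
  {"x": 0, "y": 0, "z": 0.003, "yaw": 0, "fingers": 0.8},
  {"x": 0, "y": 0, "z": 0.004, "yaw": 0, "fingers": 0.8},
  {"x": 0, "y": 0, "z": 0.004, "yaw": 0, "fingers": 0.8},
])

```text
time: 7.55
eef_pos: [0.5798, 0.0905, 0.0193]
tcp_rot: [0.748, 0.663, 0.0, 0.0]
contact_force: [-0.1, 0.1, -5.7]
opening: 0.574
finger_force: 83.9
```

move_arm([
  {"x": 0, "y": 0, "z": 0.001, "yaw": 0, "fingers": 0.8},
  {"x": 0, "y": 0, "z": 0.002, "yaw": 0, "fingers": 0.8},
  {"x": 0, "y": 0, "z": 0.002, "yaw": 0, "fingers": 0.8},
])

```text
time: 7.85
eef_pos: [0.5805, 0.0906, 0.0193]
tcp_rot: [0.748, 0.664, 0.0, 0.0]
contact_force: [-3.7, 0.0, 6.2]
opening: 0.571
finger_force: 85.1
```

Seated on the plate. Release and rise.

move_arm([
  {"x": 0, "y": 0, "z": 0, "yaw": 0, "fingers": 0.3},
  {"x": 0, "y": 0, "z": 0, "yaw": 0, "fingers": 0.1},
  {"x": 0, "y": 0, "z": 0, "yaw": 0, "fingers": 0.0},
  {"x": 0, "y": 0, "z": 0, "yaw": 0, "fingers": 0.0},
], force=20)

```text
time: 8.25
eef_pos: [0.5803, 0.0905, 0.0176]
tcp_rot: [0.748, 0.663, 0.0, 0.0]
contact_force: [0.7, 0.5, -0.2]
opening: 1.0
finger_force: 0.0
```

move_arm([
  {"x": 0, "y": 0, "z": -0.02, "yaw": 0, "fingers": 0},
  {"x": 0, "y": 0, "z": -0.05, "yaw": 0, "fingers": 0},
  {"x": 0, "y": 0, "z": -0.08, "yaw": 0, "fingers": 0},
  {"x": 0, "y": 0, "z": -0.1, "yaw": 0, "fingers": 0.5},
  {"x": 0, "y": 0, "z": -0.1, "yaw": 0, "fingers": 1},
])

```text
time: 8.75
eef_pos: [0.5826, 0.0905, 0.1213]
tcp_rot: [0.748, 0.663, 0.003, 0.003]
contact_force: [0.8, -0.4, 0.1]
opening: 0.694
finger_force: 0.0
```

Run:
```python
from h import *
p=pose();s=ctrl.get_state();print(p,np.degrees(p[3]),s["contact_force"],s["opening"],(p[:2]-rc)@nv,(p[:2]-rc)@u)
im=ctrl.read_camera("scene");cv2.imwrite("pics/g4.png",cv2.resize(im[130:280,230:480],None,fx=3,fy=3)[:,:,::-1])
for a,c,_ in blobs(im,(8,110,110),(28,255,255),(240,180,420,270)): q=cast("scene",c,.054)-rc;print(a,c,q@nv,q@u)
```

```text
[ 0.58255322  0.09054931  0.12133425 -0.11998434] -6.8745965554504265 [ 0.75462092 -0.36784904  0.10537563] 0.6944471831277624 -0.07681893458441834 -0.005338869021621723
106 [405.1509434 183.       ] -0.16348282314918203 0.25136562347263025
219 [378.72146119 219.42922374] -0.02264149787396498 0.09964077855168145
20 [344.  211.5] -0.0754644277769306 0.029362728836217492
22 [312.90909091 217.09090909] -0.07195641391620149 -0.055050103036710575
```

View pics/g4.png

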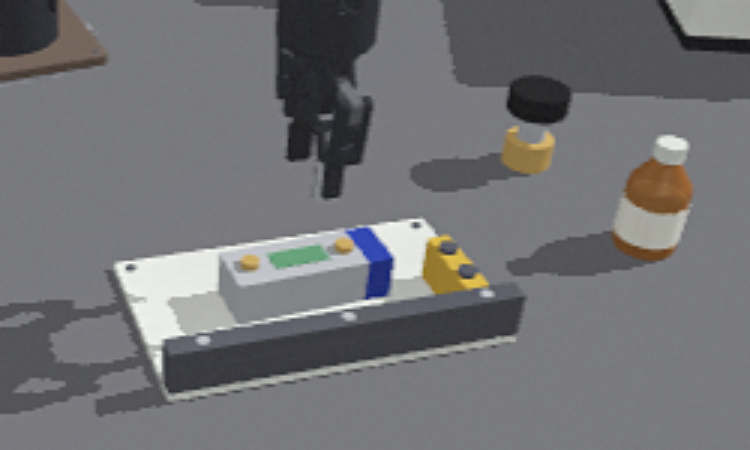

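The cell lies on the plate with its blue end towards the stop. It is about 50 mm off the rail and skewed by about 2°. Next I'll push it with shut fingers from the open side.

move_arm([
  {"x": 0.002, "y": -0.03, "z": 0, "yaw": 0, "fingers": 1},
  {"x": 0.002, "y": -0.055, "z": 0, "yaw": 0, "fingers": 1},
  {"x": 0.002, "y": -0.055, "z": 0.03, "yaw": 0, "fingers": 1},
  {"x": 0.002, "y": -0.055, "z": 0.06, "yaw": 0, "fingers": 1},
  {"x": 0.002, "y": -0.055, "z": 0.08, "yaw": 0, "fingers": 1},
])

```text
time: 9.3
eef_pos: [0.5225, 0.0991, 0.0334]
tcp_rot: [0.748, 0.663, -0.002, -0.002]
contact_force: [-0.1, -0.1, -0.3]
opening: 0.005
finger_force: 0.0
```

move_arm([
  {"x": 0, "y": 0, "z": 0.015, "yaw": 0, "fingers": 1},
  {"x": 0, "y": 0, "z": 0.018, "yaw": 0, "fingers": 1},
  {"x": 0, "y": 0, "z": 0.018, "yaw": 0, "fingers": 1},
])

```text
time: 9.6
eef_pos: [0.5249, 0.0991, 0.0184]
tcp_rot: [0.748, 0.663, -0.001, -0.001]
contact_force: [-0.7, -0.3, 0.8]
opening: -0.001
finger_force: 0.0
```

Run:
```python
from h import *
p=pose();s=ctrl.get_state();print(p,np.degrees(p[3]),s["contact_force"],s["opening"],(p[:2]-rc)@nv,(p[:2]-rc)@u)
```

```text
[ 0.52491424  0.09906977  0.01840946 -0.12008971] -6.880633341399074 [-0.66237559 -0.34526167  0.75917718] -0.0011682781603290853 -0.13506283650102102 -0.003767354211959879
```

move_arm([
  {"x": 0, "y": 0.008, "z": 0, "yaw": 0, "fingers": 1},
  {"x": 0, "y": 0.014, "z": 0, "yaw": 0, "fingers": 1},
  {"x": 0, "y": 0.02, "z": 0, "yaw": 0, "fingers": 1},
  {"x": 0, "y": 0.026, "z": 0, "yaw": 0, "fingers": 1},
  {"x": 0, "y": 0.032, "z": 0, "yaw": 0, "fingers": 1},
])

```text
time: 10.1
eef_pos: [0.5575, 0.0953, 0.0196]
tcp_rot: [0.748, 0.663, -0.0, -0.0]
contact_force: [-4.0, 0.7, 2.1]
opening: -0.002
finger_force: 1.7
```

move_arm([
  {"x": 0, "y": 0.005, "z": 0, "yaw": 0, "fingers": 1},
  {"x": 0, "y": 0.01, "z": 0, "yaw": 0, "fingers": 1},
  {"x": 0, "y": 0.015, "z": 0, "yaw": 0, "fingers": 1},
  {"x": 0, "y": 0.02, "z": 0, "yaw": 0, "fingers": 1},
  {"x": 0, "y": 0.024, "z": 0, "yaw": 0, "fingers": 1},
])

```text
time: 10.6
eef_pos: [0.5814, 0.0923, 0.0193]
tcp_rot: [0.748, 0.663, 0.0, 0.0]
contact_force: [-3.7, 1.7, 2.4]
opening: -0.0
finger_force: 1.7
```

Run:
```python
from h import *
p=pose();s=ctrl.get_state();print(p,s["contact_force"],(p[:2]-rc)@nv,(p[:2]-rc)@u)
im=ctrl.read_camera("scene")
for a,c,_ in blobs(im,(8,110,110),(28,255,255),(240,190,370,270)): q=cast("scene",c,.054)-rc;print(a,c,q@nv,q@u)
```

```text
[ 0.5814489   0.09234943  0.01925327 -0.12000649] [-3.69828664  1.69439923  2.44916036] -0.07813045536221347 -0.0036836170585953214
23 [350.         220.82608696] -0.03473160270798152 0.02836124435667923
25 [317.4  226.04] -0.03445010309550833 -0.05643484209124705
```

move_arm([
  {"x": 0, "y": 0.002, "z": 0, "yaw": 0, "fingers": 1},
  {"x": 0, "y": 0.004, "z": 0, "yaw": 0, "fingers": 1},
  {"x": 0, "y": 0.005, "z": 0, "yaw": 0, "fingers": 1},
  {"x": 0, "y": 0.006, "z": 0, "yaw": 0, "fingers": 1},
  {"x": 0, "y": 0.007, "z": 0, "yaw": 0, "fingers": 1},
])

```text
time: 11.15
eef_pos: [0.5879, 0.0916, 0.0192]
tcp_rot: [0.748, 0.663, -0.0, -0.0]
contact_force: [-2.6, -0.3, 1.2]
opening: -0.004
finger_force: 1.4
```

move_arm([
  {"x": 0, "y": 0.001, "z": 0, "yaw": 0, "fingers": 1},
  {"x": 0, "y": 0.002, "z": 0, "yaw": 0, "fingers": 1},
])

```text
time: 11.35
eef_pos: [0.5899, 0.0913, 0.0192]
tcp_rot: [0.748, 0.663, -0.0, -0.0]
contact_force: [-2.7, 0.9, 1.3]
opening: 0.001
finger_force: 1.3
```

move_arm([
  {"x": 0, "y": 0.001, "z": 0, "yaw": 0, "fingers": 1},
  {"x": 0, "y": 0.002, "z": 0, "yaw": 0, "fingers": 1},
])

```text
time: 11.55
eef_pos: [0.592, 0.0911, 0.0192]
tcp_rot: [0.748, 0.663, -0.0, -0.0]
contact_force: [-2.6, -0.3, 0.5]
opening: 0.001
finger_force: 1.3
```

Run:
```python
from h import *
p=pose();s=ctrl.get_state();print(p,s["contact_force"],(p[:2]-rc)@nv,(p[:2]-rc)@u)
im=ctrl.read_camera("scene")
for a,c,_ in blobs(im,(8,110,110),(28,255,255),(240,190,370,270)): q=cast("scene",c,.054)-rc;print(a,c,q@nv,q@u)
```

```text
[ 0.59196194  0.09106305  0.01922101 -0.12003861] [-2.55930084 -0.27721578  0.48096043] -0.06753906693289197 -0.0037044649879291085
23 [352.         223.17391304] -0.024587300284218454 0.029278696282747672
25 [318.88 228.72] -0.023571459860793745 -0.05652008418503669
```

move_arm([
  {"x": 0, "y": 0.001, "z": 0, "yaw": 0, "fingers": 1},
  {"x": 0, "y": 0.001, "z": 0, "yaw": 0, "fingers": 1},
])

```text
time: 11.8
eef_pos: [0.5931, 0.0909, 0.0192]
tcp_rot: [0.748, 0.663, 0.0, 0.0]
contact_force: [-1.7, 0.5, -0.5]
opening: -0.002
finger_force: 0.9
```

move_arm([
  {"x": 0, "y": 0.001, "z": 0, "yaw": 0, "fingers": 1},
  {"x": 0, "y": 0.001, "z": 0, "yaw": 0, "fingers": 1},
])

```text
time: 12.0
eef_pos: [0.5934, 0.091, 0.0192]
tcp_rot: [0.748, 0.663, -0.0, -0.001]
contact_force: [-4.3, 1.6, 1.9]
opening: 0.001
finger_force: 2.1
```

move_arm([
  {"x": 0, "y": 0.0005, "z": 0, "yaw": 0, "fingers": 1},
  {"x": 0, "y": 0.0005, "z": 0, "yaw": 0, "fingers": 1},
])

```text
time: 12.2
eef_pos: [0.5935, 0.091, 0.0192]
tcp_rot: [0.748, 0.663, -0.001, -0.001]
contact_force: [-6.1, 0.9, 1.9]
opening: -0.001
finger_force: 3.0
```

move_arm([
  {"x": 0, "y": 0.0005, "z": 0, "yaw": 0, "fingers": 1},
  {"x": 0, "y": 0.001, "z": 0, "yaw": 0, "fingers": 1},
  {"x": 0, "y": 0.001, "z": 0, "yaw": 0, "fingers": 1},
])

```text
time: 12.5
eef_pos: [0.5934, 0.091, 0.0192]
tcp_rot: [0.748, 0.664, -0.002, -0.002]
contact_force: [-9.1, 1.3, 6.3]
opening: 0.0
finger_force: 4.5
```

Run:
```python
from h import *
p=pose();s=ctrl.get_state();print(p,s["contact_force"],(p[:2]-rc)@nv,(p[:2]-rc)@u)
im=ctrl.read_camera("scene")
for a,c,_ in blobs(im,(8,110,110),(28,255,255),(240,190,370,270)): q=cast("scene",c,.054)-rc;print(a,c,q@nv,q@u)
```

```text
[ 0.59344553  0.09099146  0.01920373 -0.11975713] [-9.12264539  1.31545877  6.28493723] -0.06605756236997311 -0.003598252845809129
23 [352.         223.82608696] -0.022130962041034763 0.028217763338781583
25 [319. 229.] -0.022466405265692255 -0.056609170494685876
```

move_arm([
  {"x": 0, "y": 0.0005, "z": 0, "yaw": 0, "fingers": 1},
  {"x": 0, "y": 0.0005, "z": 0, "yaw": 0, "fingers": 1},
  {"x": 0, "y": 0.0005, "z": 0, "yaw": 0, "fingers": 1},
])

```text
time: 12.85
eef_pos: [0.5934, 0.091, 0.0192]
tcp_rot: [0.748, 0.664, -0.002, -0.002]
contact_force: [-9.1, 1.7, 6.3]
opening: -0.0
finger_force: 5.2
```

Pressed square at about 9 N. Now I'll back off and go round to the tail end.

move_arm([
  {"x": 0, "y": -0.01, "z": 0, "yaw": 0, "fingers": 1},
  {"x": 0, "y": -0.03, "z": 0, "yaw": 0, "fingers": 1},
  {"x": 0, "y": -0.03, "z": -0.03, "yaw": 0, "fingers": 1},
  {"x": 0, "y": -0.03, "z": -0.06, "yaw": 0, "fingers": 1},
  {"x": 0, "y": -0.03, "z": -0.08, "yaw": 0, "fingers": 1},
])

```text
time: 13.35
eef_pos: [0.5682, 0.094, 0.1022]
tcp_rot: [0.748, 0.663, 0.002, 0.002]
contact_force: [1.1, -0.4, 0.4]
opening: 0.006
finger_force: 0.0
```

move_arm([
  {"x": -0.035, "y": 0.02, "z": 0, "yaw": 0, "fingers": 1},
  {"x": -0.07, "y": 0.04, "z": 0, "yaw": 0, "fingers": 1},
  {"x": -0.105, "y": 0.0635, "z": 0, "yaw": 0, "fingers": 1},
  {"x": -0.105, "y": 0.0635, "z": 0, "yaw": 0, "fingers": 1},
])

```text
time: 13.75
eef_pos: [0.6201, -0.0225, 0.101]
tcp_rot: [0.75, 0.662, 0.002, 0.004]
contact_force: [-0.1, 0.2, -0.7]
opening: -0.002
finger_force: 0.0
```

Run:
```python
from h import *
p=pose();s=ctrl.get_state();print(p,s["contact_force"],(p[:2]-rc)@nv,(p[:2]-rc)@u)
im=ctrl.read_camera("scene")
for a,c,_ in blobs(im,(8,110,110),(28,255,255),(240,190,370,270)): q=cast("scene",c,.054)-rc;print(a,c,q@nv,q@u)
```

```text
[ 0.62008747 -0.02248894  0.10095052 -0.1245097 ] [-0.12476017  0.24799793 -0.72326512] -0.026045738421990705 -0.1130812920816867
23 [352.         223.82608696] -0.022130962041034763 0.028217763338781583
24 [318.91666667 228.91666667] -0.022823113154210227 -0.056693088808789024
```

move_arm([
  {"x": 0, "y": -0.002, "z": 0.03, "yaw": 0, "fingers": 1},
  {"x": 0, "y": -0.002, "z": 0.055, "yaw": 0, "fingers": 1},
  {"x": 0, "y": -0.002, "z": 0.07, "yaw": 0, "fingers": 1},
  {"x": 0, "y": -0.002, "z": 0.08, "yaw": 0, "fingers": 1},
  {"x": 0, "y": -0.002, "z": 0.08, "yaw": 0, "fingers": 1},
])

```text
time: 14.3
eef_pos: [0.6138, -0.0167, 0.0181]
tcp_rot: [0.748, 0.664, -0.001, -0.001]
contact_force: [0.3, 0.4, 0.5]
opening: 0.002
finger_force: 0.0
```

move_arm([
  {"x": 0.005, "y": 0, "z": 0, "yaw": 0, "fingers": 1},
  {"x": 0.01, "y": 0, "z": 0, "yaw": 0, "fingers": 1},
  {"x": 0.014, "y": 0, "z": 0, "yaw": 0, "fingers": 1},
  {"x": 0.018, "y": 0, "z": 0, "yaw": 0, "fingers": 1},
  {"x": 0.022, "y": 0, "z": 0, "yaw": 0, "fingers": 1},
])

```text
time: 14.8
eef_pos: [0.6176, 0.0049, 0.0198]
tcp_rot: [0.748, 0.664, 0.0, 0.0]
contact_force: [0.3, -0.2, 0.6]
opening: -0.004
finger_force: 0.0
```

move_arm([
  {"x": 0.004, "y": 0, "z": 0, "yaw": 0, "fingers": 1},
  {"x": 0.008, "y": 0, "z": 0, "yaw": 0, "fingers": 1},
  {"x": 0.012, "y": 0, "z": 0, "yaw": 0, "fingers": 1},
  {"x": 0.016, "y": 0, "z": 0, "yaw": 0, "fingers": 1},
  {"x": 0.02, "y": 0, "z": 0, "yaw": 0, "fingers": 1},
])

```text
time: 15.3
eef_pos: [0.6198, 0.0242, 0.0196]
tcp_rot: [0.748, 0.663, -0.0, 0.0]
contact_force: [-1.6, -3.7, 2.6]
opening: 0.004
finger_force: 1.9
```

Run:
```python
from h import *
p=pose();s=ctrl.get_state();print(p,s["contact_force"],(p[:2]-rc)@nv,(p[:2]-rc)@u)
im=ctrl.read_camera("scene")
for a,c,_ in blobs(im,(8,110,110),(28,255,255),(240,190,370,270)): q=cast("scene",c,.054)-rc;print(a,c,q@nv,q@u)
```

```text
[ 0.6197559   0.02417664  0.01956521 -0.12003681] [-1.63212773 -3.68717945  2.60733726] -0.031951465729748725 -0.06678992740076405
24 [358.33333333 222.875     ] -0.021907212744883553 0.04478854670961782
13 [326.46153846 228.76923077] -0.018922520756598747 -0.03899262512828838
```

move_arm([
  {"x": 0.004, "y": 0, "z": 0, "yaw": 0, "fingers": 1},
  {"x": 0.008, "y": 0, "z": 0, "yaw": 0, "fingers": 1},
  {"x": 0.012, "y": 0, "z": 0, "yaw": 0, "fingers": 1},
  {"x": 0.015, "y": 0, "z": 0, "yaw": 0, "fingers": 1},
  {"x": 0.018, "y": 0, "z": 0, "yaw": 0, "fingers": 1},
])

```text
time: 15.85
eef_pos: [0.622, 0.0425, 0.0194]
tcp_rot: [0.748, 0.663, 0.0, 0.0]
contact_force: [-0.6, -3.8, 2.8]
opening: 0.004
finger_force: 1.7
```

Run:
```python
from h import *
p=pose();s=ctrl.get_state();print(p,s["contact_force"],(p[:2]-rc)@nv,(p[:2]-rc)@u)
im=ctrl.read_camera("scene")
for a,c,_ in blobs(im,(8,110,110),(28,255,255),(240,190,370,270)): q=cast("scene",c,.054)-rc;print(a,c,q@nv,q@u)
```

```text
[ 0.62201023  0.04249321  0.01940183 -0.11998337] [-0.59152516 -3.80717509  2.82885365] -0.03190212789608269 -0.048335284813838295
22 [365.27272727 221.77272727] -0.021887997244738343 0.06318169300119719
12 [333.66666667 227.66666667] -0.01873592899629509 -0.020686871785736586
```

move_arm([
  {"x": 0.0015, "y": 0, "z": 0, "yaw": 0, "fingers": 1},
  {"x": 0.003, "y": 0, "z": 0, "yaw": 0, "fingers": 1},
  {"x": 0.0045, "y": 0, "z": 0, "yaw": 0, "fingers": 1},
  {"x": 0.006, "y": 0, "z": 0, "yaw": 0, "fingers": 1},
])

```text
time: 16.3
eef_pos: [0.6225, 0.0481, 0.0193]
tcp_rot: [0.748, 0.663, 0.0, 0.0]
contact_force: [-0.7, -3.7, 2.0]
opening: 0.002
finger_force: 1.7
```

move_arm([
  {"x": 0.001, "y": 0, "z": 0, "yaw": 0, "fingers": 1},
  {"x": 0.001, "y": 0, "z": 0, "yaw": 0, "fingers": 1},
])

```text
time: 16.5
eef_pos: [0.6226, 0.0483, 0.0194]
tcp_rot: [0.748, 0.664, -0.001, 0.001]
contact_force: [-0.7, -6.1, 2.7]
opening: -0.001
finger_force: 3.0
```

move_arm([
  {"x": 0.001, "y": 0, "z": 0, "yaw": 0, "fingers": 1},
  {"x": 0.001, "y": 0, "z": 0, "yaw": 0, "fingers": 1},
])

```text
time: 16.7
eef_pos: [0.6226, 0.0483, 0.0193]
tcp_rot: [0.748, 0.664, -0.001, 0.001]
contact_force: [-1.6, -8.7, 2.4]
opening: 0.001
finger_force: 4.5
```

move_arm([
  {"x": 0.0005, "y": 0, "z": 0, "yaw": 0, "fingers": 1},
  {"x": 0.001, "y": 0, "z": 0, "yaw": 0, "fingers": 1},
  {"x": 0.001, "y": 0, "z": 0, "yaw": 0, "fingers": 1},
  {"x": 0.001, "y": 0, "z": 0, "yaw": 0, "fingers": 1},
])

```text
time: 17.1
eef_pos: [0.6226, 0.0483, 0.0194]
tcp_rot: [0.748, 0.664, -0.002, 0.001]
contact_force: [-2.8, -11.9, 3.9]
opening: -0.0
finger_force: 5.9
```

move_arm([
  {"x": -0.004, "y": 0, "z": 0, "yaw": 0, "fingers": 1},
  {"x": -0.025, "y": 0, "z": 0, "yaw": 0, "fingers": 1},
  {"x": -0.025, "y": 0, "z": -0.04, "yaw": 0, "fingers": 1},
  {"x": -0.025, "y": 0, "z": -0.09, "yaw": 0, "fingers": 1},
])

```text
time: 17.5
eef_pos: [0.6167, 0.0272, 0.1059]
tcp_rot: [0.749, 0.663, -0.002, -0.004]
contact_force: [0.8, -0.8, 0.3]
opening: -0.003
finger_force: 0.0
```

move_arm([
  {"x": -0.05, "y": 0, "z": -0.03, "yaw": 0, "fingers": 1},
  {"x": -0.1, "y": 0, "z": -0.05, "yaw": 0, "fingers": 1},
  {"x": -0.15, "y": 0, "z": -0.05, "yaw": 0, "fingers": 1},
  {"x": -0.2, "y": 0, "z": -0.05, "yaw": 0, "fingers": 1},
  {"x": -0.24, "y": 0, "z": -0.05, "yaw": 0, "fingers": 1},
])

```text
time: 18.0
eef_pos: [0.5912, -0.2112, 0.1594]
tcp_rot: [0.748, 0.664, 0.001, -0.0]
contact_force: [0.6, -0.5, -0.1]
opening: 0.0
finger_force: 0.0
```

Run:
```python
from h import *
im=ctrl.read_camera("scene");tp=ctrl.read_camera("top")
for n,i,b in(("scene",im,(240,190,372,270)),("top",tp,(219,130,300,185))):
    for a,c,_ in blobs(i,(8,110,110),(28,255,255),b): q=cast(n,c,.054)-rc;print(n,a,c,q@nv,q@u)
a=cv2.resize(im[180:270,260:410],None,fx=5,fy=5);b=cv2.resize(tp[125:225,185:325],(750,536))
cv2.imwrite("pics/f1.png",a[:,:,::-1]);cv2.imwrite("pics/f2.png",b[:,:,::-1])
```

```text
scene 24 [367.33333333 221.125     ] -0.02309783754886483 0.06924114909443507
scene 24 [334.95833333 226.29166667] -0.023074318110490804 -0.015676249534623505
top 29 [226.72413793 154.4137931 ] -0.026656800363721256 0.07158461577095118
top 31 [260.58064516 158.4516129 ] -0.026457048226117455 -0.014323336218517408
```

View pics/f2.png

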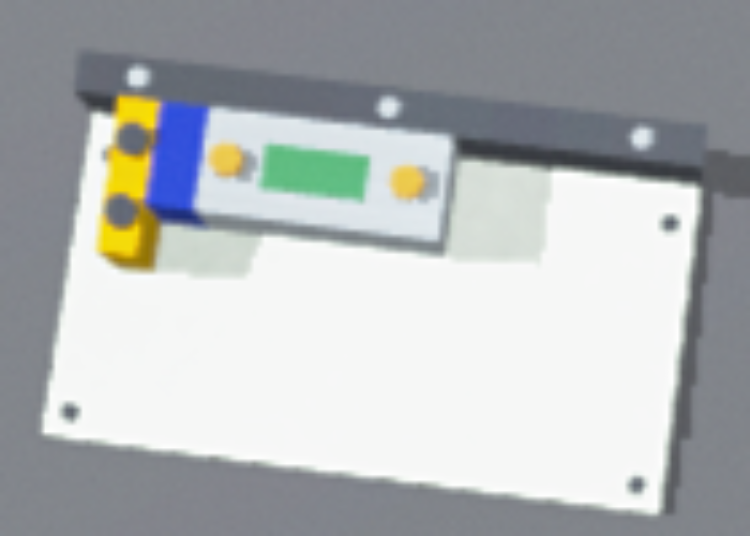

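The top view shows the cell flush along the rail. Its blue end is tight on the stop at about (155,160), and both brass caps are 26.5 mm from the rail line, so it is parallel. The arm is clear, so I'll hand it in.

```bash
python3 -c "
from plant import ctrl
print(ctrl.sign_off())"
```

```text
the job is handed in; nothing more can be done
None
```

The gas cell is docked flush in the corner with its blue end on the stop. I pressed it home at about 9 N on the rail and 12 N on the stop, then released it. I planned every move clear of the bystanders but did not re-measure them. The job is handed in at about 18 s of the 72 s allowed, and the sign-off returned no verdict.

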